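# Swing down the cone cupboard's hatch with the hook pole

## Robot

A 6-joint arm with a two-finger parallel gripper is mounted at the origin on a cart in front of the work surface, level with it; the furniture and walls round the work are solid. World frame = base frame: x ahead of the robot, y to its left, z up, the work surface at z = 0. Lengths are in m, angles in rad, forces in N, time in s.
With the tool pointing down it reaches from about 0.35 to 0.875 m from the base axis. Payload 15.5 kg.
Tool frame: the origin (TCP) lies at the very end of the fingers, on their centre line; the grasp point (between the pads) lies 19 mm behind it; z points along the fingers, y is the line along which they close (so a half turn about z gives the same grasp; the last joint's range is limited). The gripper opens to 85 mm and grips with 20 to 120 N. Pads are 22 mm wide; open, the fingers measure 114 mm over their backs; the gripper's body (76 mm by 85 mm) begins 54 mm behind the grasp point. The pads swing forward as they close: fully open they stand 13 mm farther back than shut.
Start: joints at [-1.2, 0.494, 1.345, -0, 1.302, -0.096], TCP at [0.281, -0.558, 0.231] pointing down, gripper open.
Joint ranges: [-2.91, 2.91], [-0.82, 2.16], [0.22, 2.67], [-1.22, 4.37], [0.12, 2.79], [-3.08, 3.08]. Speed limits (rad/s): [1.89, 1.89, 2.57, 3.01, 3.01, 3.01].

## Interface

Orientations are given as a 3x3 rotation matrix whose columns are the frame's x, y, z axes.
In Python, from workcell import r gives the robot as it stands.
- The arm moves only by the tool move_arm, never from a script. Its argument "motion" is a list of rows, each an object with "jaw": the opening, from -1 (shut) to 1 (fully open); "slide": the shift along the tool's x, y, z in mm, a list of three; "delta_rot": the turn, a rotation vector about the tool's x, y, z in rad, a list of three. In form: [{"jaw": jaw, "slide": [tx, ty, tz], "delta_rot": [wx, wy, wz]}, ...]. A call has 1 to 8 rows; each row shifts and turns the commanded pose from where the row before left it, along the tool's axes as they then stand; what a row does not reach is not made up. A row lasts 1/12 s, in which the tool goes at most 41.7 mm and 7.16 degrees, less where a joint would pass 70% of its speed; a pose out of reach is approached as far as the arm can. A call with a gripper value outside its range is refused whole. The fingers move at their own pace and stop on an object; the grip force is fixed at half the most. Time passes only in rows, so rows that do not move let the fingers close. It gives the time, the measured TCP pose, the force, the opening and the grip force at its end, in the units of the state.
- r.state(): the state, without advancing time (a new reading comes with each control period).
- r.camera(name): name is "scene" or "top"; returns the picture (384x512x3 uint8, blue, green, red); there is no depth.
- r.get_calibration(name): a dict with "fx", "fy", "cx", "cy" (pixels), "dist" ([k1, k2, p1, p2, k3] as OpenCV has them; the pictures are not rectified), "R" (3x3) and "t" (3): a world point X has camera coordinates R X + t. Camera axes: x right, y down, z forward; pixel columns grow to the right and rows downward; lengths in m; the calibration is good to about 2 mm. A picture is of the moment at which its call begins. get_calibration takes no time and is no camera call.
- r.hand_in(): hands the job in; it is judged then, once.
The state is a dict: "clock": time; "joint_positions": joint angles; "joint_velocities": joint speeds; "tau": joint torques, N m; "ee_pos": TCP position; "orientation": TCP orientation; "contact_force": force on the tool from outside, world axes, zero at the start; "wrist_torque": the same for the moment, N m; "width": opening from 0.0 (shut) to 1.0 (fully open); "gripper_force": force on a finger pad.
Only numpy, scipy, OpenCV 4.12 (cv2) and the standard library are available. Lean on these libraries where they do the work, as an engineer would, in place of code of your own. Each camera call takes 0.05 s, during which the arm holds its last target. There are 200 camera calls.

## Task

Open the cone cupboard at the back of the counter: take the pole that ends in a sideways hook (not the straight rod), put its hook sideways through the eye on the hatch, and with the hook in the eye swing the hatch down until it lies level. Then take the hook out of the eye and lay the pole down flat on the counter (do not drop it), leaving the hatch open.

Things in the scene. Friction and masses are not known exactly. Their poses are not given: they have to be found in the camera images.
- hook_pole: Pole lying flat, about 0.14 kg: wooden handle 120 (x) x 22 (y) x 24 mm (z), centre of mass inside it, then an 8 mm steel shaft along +x (axis y 0, z 12) that bends at x 150 to +y as the hook, a straight 8 mm tine with its tip at y 59. Origin under the handle's middle (grip there, across y); z up. A bystander rod has the same handle but a straight shaft with a ball end.
- pole_hook (a point): Middle of the hook's tine, at (150, 28, 12) mm in the frame of hook_pole, with the same axes: y runs along the tine to its tip.
- hatch_eye (a point): Centre of the steel ring on the pale flat hatch (160 x 160 x 12 mm); clear hole 36 mm, bar 6 mm. The hole's axis is y, level, parallel to the hinge (y to the left). The point turns with the hatch; shut, z is up and x points into the cupboard. In its frame the hinge line is at x +40, z -115 mm, the hatch's face at x +34, its upper edge at z +47. Cupboard 190 mm wide, 337 high.
- hatch (a joint): Angle of the hatch about the hinge at its lower edge, 150 mm above the counter: 0 shut (upright), 1.57 fully down (level, towards the robot, ring beneath it; stop). A friction hinge: about 2 N at the ring moves it and it stays where it is left.

How it is judged:
On the way, in this order (a step that is already met when the one before it is completed fails the run):
1. the hook is through the eye (distance between pole_hook and hatch_eye below 0.027 m and angle between the y axis of pole_hook and the y axis of hatch_eye, either way round below 0.6 rad and value of joint hatch below 0.6 rad), for 0.1 s.
2. the hatch is down, with the hook still in the eye (distance between pole_hook and hatch_eye below 0.03 m and value of joint hatch above 1.3 rad), for 0.1 s.
At the end, for the whole second after the job is handed in: The hatch is down within 15 degrees of level (joint over 1.3 rad) and still; the hook is out of the eye, and the pole lies at rest on the counter, let go (its origin below 30 mm and its hook below 45 mm) (value of joint hatch above 1.3 rad and not (velocity of joint hatch above 0.1 rad/s) and height (world z) of hook_pole below 0.03 m and height (world z) of pole_hook below 0.045 m and distance between pole_hook and hatch_eye above 0.04 m and linear speed of hook_pole below 0.03 m/s); the robot touches nothing.
It fails at once if the pole is dropped (free fall of more than about 7 cm) (linear speed of hook_pole above 1.2 m/s and contact force between the fingers and hook_pole below 0.1 N).
It also fails if it takes over 54 s, if anything falls off the work surface, if the arm or the gripper's body presses on something with over 40 N, if the wrist force passes 120 N, or if a joint passes its speed limit or range.

## Working session

There is one attempt and no reset: what is moved stays moved. The work goes in short steps, Python scripts to look and compute and a tool call to move; the robot and the scene stay as the last step left them, time stands still between calls to the robot, and variables do not carry over. Pictures are saved under pics/ and viewed, at most 12 in all, crops included, and the job is handed in when it is done.

Besides the shell and the picture viewer there is one more tool, called after "Emit:" in YAML: its name, and indented under it one key for each argument. move_arm: Moves the arm, as the interface text tells. Its arguments: {"type":"object","properties":{"motion":{"type":"array","items":{"type":"object","properties":{"jaw":{"type":"number"},"slide":{"type":"array","items":{"type":"number"}},"delta_rot":{"type":"array","items":{"type":"number"}}}}}},"required":["motion"]}

```bash
mkdir -p pics; cat > h.py <<'E'
import numpy as np, cv2
from workcell import r
def cal(n):
    c=r.get_calibration(n); K=np.array([[c['fx'],0,c['cx']],[0,c['fy'],c['cy']],[0,0,1.]])
    return K,np.array(c['dist'],float),np.array(c['R']),np.array(c['t'])
def ray(n,uv):
    K,d,R,t=cal(n); p=cv2.undistortPoints(np.array([[uv]],float),K,d)[0,0]
    v=R.T@np.array([p[0],p[1],1]); return -R.T@t, v/np.linalg.norm(v)
def onplane(n,uv,ax,val):
    o,v=ray(n,uv); return o+v*(val-o[ax])/v[ax]
def proj(n,X):
    K,d,R,t=cal(n); return cv2.projectPoints(np.array(X,float).reshape(-1,3),cv2.Rodrigues(R)[0],t,K,d)[0].reshape(-1,2)
def tri(uv1,uv2):
    a,u=ray('scene',uv1);b,v=ray('top',uv2)
    s=np.linalg.lstsq(np.array([u,-v]).T,b-a,rcond=None)[0]
    p,q=a+u*s[0],b+v*s[1]; return (p+q)/2,np.linalg.norm(p-q)
E
python3 - <<'E'
from h import *
for n in('scene','top'):
    im=r.camera(n); cv2.imwrite(f'pics/{n}0.png',im); cv2.imwrite(f'pics/{n}0b.png',cv2.resize(im,(768,576)))
    o,v=ray(n,(256,192)); print(n,o.round(3),v.round(3),cal(n)[0][0,0])
print(r.state())
E
```

```text
scene [-0.051  0.495  0.984] [ 0.52  -0.457 -0.721] 416.80072173878455
top [0.263 0.117 1.1  ] [ 0.306 -0.133 -0.943] 362.28704311382484
{'clock': 0.1, 'joint_positions': array([-1.19950745e+00,  4.94118698e-01,  1.34604518e+00,  2.55585883e-05,
        1.30248553e+00, -9.55032755e-02]), 'joint_velocities': array([-0.00052664, -0.00280451, -0.0017651 , -0.00019739,  0.00022975,
       -0.00086781]), 'tau': array([ 1.93511121e-03, -8.83587885e+01, -3.84563434e+01, -1.86937982e-04,
        5.20947768e-03, -3.47199466e-05]), 'ee_pos': array([ 0.28116209, -0.55784513,  0.23076946]), 'orientation': array([[ 8.93019566e-01,  4.50017695e-01, -3.60441965e-04],
       [ 4.50017822e-01, -8.93019022e-01,  9.93685364e-04],
       [ 1.25294465e-04, -1.04958578e-03, -9.99999441e-01]]), 'contact_force': array([ 0.5880145 ,  0.0466784 , -0.09415832]), 'wrist_torque': array([-0.05220484, -0.04305271,  0.0198595 ]), 'gripper_force': 0.0, 'width': 0.9985895072288322}
```

View pics/scene0b.png

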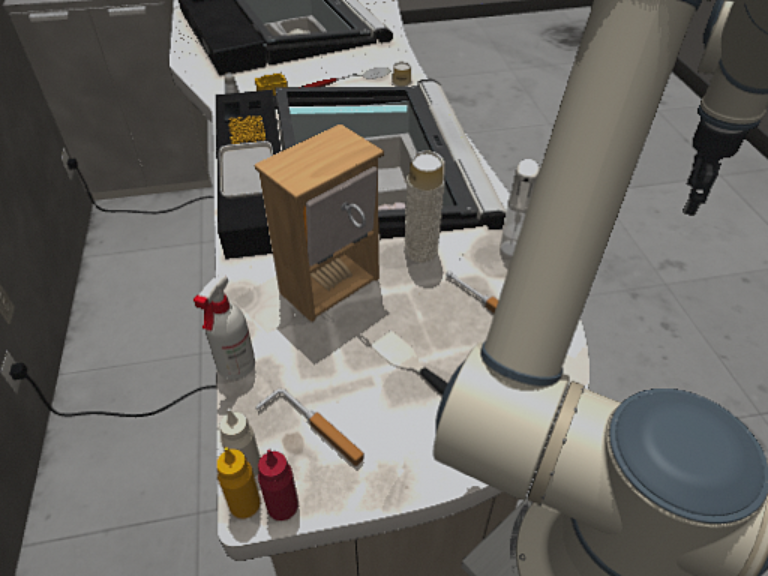

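View pics/top0b.png

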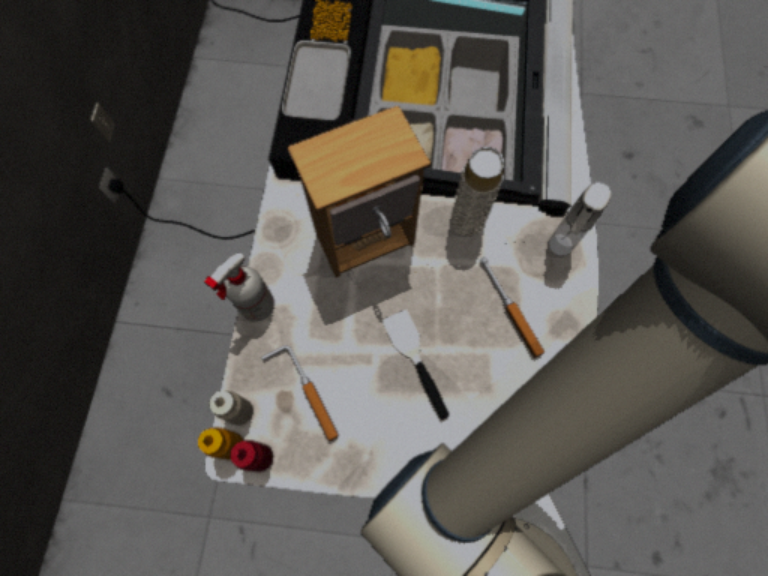

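The hook pole is on the left: in the top image (768-wide view) its handle is at (320,410), the bend at (287,350) and the tine tip at (265,358). The straight rod is on the right at (525,330). The cupboard is shut, with the ring at (383,222) in top and (354,215) in scene.

```bash
python3 - <<'E'
from h import *
s=cv2.imread('pics/scene0.png');t=cv2.imread('pics/top0.png')
a=cv2.resize(s[95:225,160:290],(390,390),interpolation=cv2.INTER_CUBIC)
b=cv2.resize(t[65:195,190:320],(390,390),interpolation=cv2.INTER_CUBIC)
cv2.imwrite('pics/c1.png',np.hstack([a,b]))
for n,im,roi in(('scene',s,(200,270,190,320)),('top',t,(190,225,245,300))):
    hsv=cv2.cvtColor(im,cv2.COLOR_BGR2HSV)
    m=cv2.inRange(hsv,(5,120,60),(20,255,255))
    k=np.zeros_like(m)
    if n=='scene': k[255:320,190:260]=1
    else: k[240:300,190:240]=1
    c=max(cv2.findContours(m*k,0,2)[0],key=cv2.contourArea)
    rc=cv2.minAreaRect(c); bp=cv2.boxPoints(rc)
    print(n,rc,[onplane(n,p,2,.018).round(4) for p in bp], onplane(n,rc[0],2,.018).round(4))
for q in((287,350),(265,358),(306,380)): print(onplane('top',(q[0]*2/3,q[1]*2/3),2,.012).round(4))
for q in((290,150),(403,111),(430,164),(311,208)): print('roof',onplane('top',(q[0]*2/3,q[1]*2/3),2,.337).round(4))
for q in((256,164),(341,126),(383,153),(289,197)): print('roof s',onplane('scene',(q[0]*2/3,q[1]*2/3),2,.337).round(4))
E
```

```text
scene ((223.66551208496094, 290.81378173828125), (42.10405731201172, 7.6401848793029785), 41.633541107177734) [array([0.4909, 0.1982, 0.018 ]), array([0.4963, 0.1773, 0.018 ]), array([0.3769, 0.1663, 0.018 ]), array([0.3732, 0.1861, 0.018 ])] [0.4327 0.1819 0.018 ]
top ((212.80003356933594, 274.1000061035156), (40.24921798706055, 6.708203315734863), 63.43495178222656) [array([0.49  , 0.1968, 0.018 ]), array([0.4912, 0.1773, 0.018 ]), array([0.3738, 0.1664, 0.018 ]), array([0.3729, 0.1853, 0.018 ])] [0.431  0.1814 0.018 ]
[0.572 0.198 0.012]
[0.5742 0.2445 0.012 ]
[0.4994 0.184  0.012 ]
roof [0.7919 0.0549 0.337 ]
roof [ 0.7881 -0.146   0.337 ]
roof [ 0.6767 -0.1441  0.337 ]
roof [0.6789 0.0613 0.337 ]
roof s [0.7956 0.0553 0.337 ]
roof s [ 0.7936 -0.1359  0.337 ]
roof s [ 0.6725 -0.1369  0.337 ]
roof s [0.6793 0.0658 0.337 ]
```

View pics/c1.png

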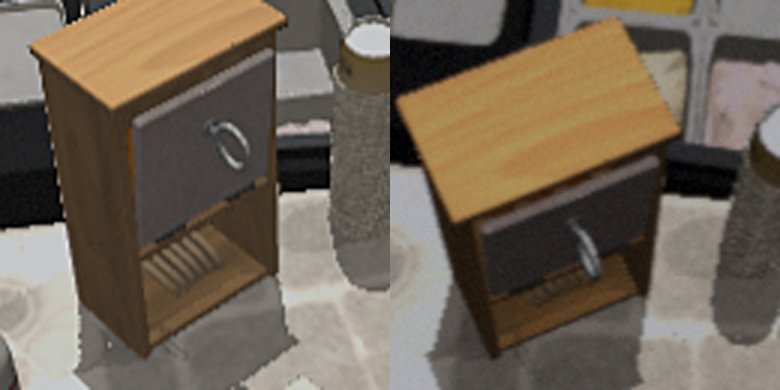

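```bash
cat >> h.py <<'E'
from scipy.spatial.transform import Rotation as Ro
def down(yaw): # tool x along yaw, z down
    c,s=np.cos(yaw),np.sin(yaw); return np.array([[c,s,0],[s,-c,0],[0,0,-1.]])
def go(p,R):
    st=r.state(); R0=st['orientation']; d=np.array(p)-st['ee_pos']
    rv=Ro.from_matrix(R0.T@R).as_rotvec()
    print('clock',round(st['clock'],2),'pos',st['ee_pos'].round(4),'rot first',rv.round(4),'slide after',(R.T@d*1000).round(1),'slide now-frame',(R0.T@d*1000).round(1))
E
python3 - <<'E'
from h import *
S=lambda x,y:(x/3-1/3+160,y/3-1/3+95); T=lambda x,y:((x-390)/3-1/3+190,y/3-1/3+65)
print('ring',tri(S(233,146),T(589,253)))
for nm,s,t in(('TL',(135,118),(482,230)),('TR',(271,52),(657,157)),('BL',(140,247),(490,295)),('BR',(268,180),(650,240))): print(nm,tri(S(*s),T(*t)))
print('ketchup',tri((272*2/3,455*2/3),(250*2/3,452*2/3)))
go((.4318,.1815,.231),down(.093))
E
```

```text
ring (array([ 0.64497326, -0.04856048,  0.25735378]), np.float64(0.0011217283176502837))
TL (array([0.67219988, 0.03442487, 0.31606342]), np.float64(0.0026966298521341357))
TR (array([ 0.68363832, -0.12764156,  0.30261455]), np.float64(0.0010344061821295836))
BL (array([0.69040449, 0.03439314, 0.14937837]), np.float64(0.00036783277367332247))
BR (array([ 0.68962516, -0.1306447 ,  0.13956507]), np.float64(0.006796037215598316))
ketchup (array([0.39980723, 0.30898811, 0.14623019]), np.float64(0.013719671981735081))
clock 0.1 pos [ 0.2812 -0.5578  0.2308] rot first [-1.100e-03  1.000e-04  3.738e-01] slide after [ 2.186e+02 -7.222e+02 -2.000e-01] slide now-frame [ 4.672e+02 -5.925e+02  4.000e-01]
```

Emit:
move_arm:
  motion:
    - {"jaw": 0.1,"slide": [0,0,0],"delta_rot": [0,0,0.0935]}
    - {"jaw": 0.1,"slide": [0,0,0],"delta_rot": [0,0,0.0935]}
    - {"jaw": 0.1,"slide": [0,0,0],"delta_rot": [0,0,0.0935]}
    - {"jaw": 0.1,"slide": [0,0,0],"delta_rot": [0,0,0.0935]}
    - {"jaw": 0.1,"slide": [11,-36,0],"delta_rot": [0,0,0]}
    - {"jaw": 0.1,"slide": [11,-36,0],"delta_rot": [0,0,0]}
    - {"jaw": 0.1,"slide": [11,-36,0],"delta_rot": [0,0,0]}
    - {"jaw": 0.1,"slide": [11,-36,0],"delta_rot": [0,0,0]}

```text
clock: 0.77
ee_pos: [0.3116, -0.4089, 0.2309]
orientation: [[0.996, 0.092, -0.0], [0.092, -0.996, 0.001], [-0.0, -0.001, -1.0]]
contact_force: [0.2, -0.8, -0.7]
width: 0.552
gripper_force: 0.0
```

Emit:
move_arm:
  motion:
    - {"jaw": 0.1,"slide": [11,-36,0],"delta_rot": [0,0,0]}
    - {"jaw": 0.1,"slide": [11,-36,0],"delta_rot": [0,0,0]}
    - {"jaw": 0.1,"slide": [11,-36,0],"delta_rot": [0,0,0]}
    - {"jaw": 0.1,"slide": [11,-36,0],"delta_rot": [0,0,0]}
    - {"jaw": 0.1,"slide": [11,-36,0],"delta_rot": [0,0,0]}
    - {"jaw": 0.1,"slide": [11,-36,0],"delta_rot": [0,0,0]}
    - {"jaw": 0.1,"slide": [11,-36,0],"delta_rot": [0,0,0]}
    - {"jaw": 0.1,"slide": [11,-36,0],"delta_rot": [0,0,0]}

```text
clock: 1.43
ee_pos: [0.3724, -0.114, 0.2312]
orientation: [[0.996, 0.092, -0.0], [0.092, -0.996, 0.0], [-0.0, -0.0, -1.0]]
contact_force: [1.0, -0.7, -0.5]
width: 0.55
gripper_force: 0.0
```

Emit:
move_arm:
  motion:
    - {"jaw": 0.1,"slide": [11,-36,0],"delta_rot": [0,0,0]}
    - {"jaw": 0.1,"slide": [11,-36,0],"delta_rot": [0,0,0]}
    - {"jaw": 0.1,"slide": [11,-36,0],"delta_rot": [0,0,0]}
    - {"jaw": 0.1,"slide": [11,-36,0],"delta_rot": [0,0,0]}
    - {"jaw": 0.1,"slide": [11,-36,0],"delta_rot": [0,0,0]}
    - {"jaw": 0.1,"slide": [11,-36,0],"delta_rot": [0,0,0]}
    - {"jaw": 0.1,"slide": [0,0,0],"delta_rot": [0,0,0]}
    - {"jaw": 0.1,"slide": [0,0,0],"delta_rot": [0,0,0]}

```text
clock: 2.1
ee_pos: [0.4182, 0.1072, 0.231]
orientation: [[0.995, 0.097, -0.0], [0.097, -0.995, 0.0], [-0.0, -0.0, -1.0]]
contact_force: [-0.4, -0.9, -0.9]
width: 0.554
gripper_force: 0.0
```

```bash
python3 - <<'E'
from h import *
print(r.state()['width'],r.state()['joint_positions'].round(2))
# ring with arm out of the way: pictures + pole recheck
for n in('scene','top'):
    im=r.camera(n); cv2.imwrite(f'pics/{n}1.png',im)
go((.4318,.1815,.004),down(.093))
E
```

```text
0.5539982857396709 [0.11 0.22 1.79 0.   1.12 1.59]
clock 2.2 pos [0.418  0.1051 0.2311] rot first [0.0003 0.0007 0.0003] slide after [ 20.8 -74.8 227.1] slide now-frame [ 21.  -74.9 227.1]
```

Emit:
move_arm:
  motion:
    - {"jaw": 0.1,"slide": [10.4,-37.4,0],"delta_rot": [0,0,0]}
    - {"jaw": 0.1,"slide": [10.4,-37.4,0],"delta_rot": [0,0,0]}
    - {"jaw": 0.1,"slide": [0,0,38],"delta_rot": [0,0,0]}
    - {"jaw": 0.1,"slide": [0,0,38],"delta_rot": [0,0,0]}
    - {"jaw": 0.1,"slide": [0,0,38],"delta_rot": [0,0,0]}
    - {"jaw": 0.1,"slide": [0,0,38],"delta_rot": [0,0,0]}
    - {"jaw": 0.1,"slide": [0,0,0],"delta_rot": [0,0,0]}
    - {"jaw": 0.1,"slide": [0,0,0],"delta_rot": [0,0,0]}

```text
clock: 2.87
ee_pos: [0.4313, 0.1804, 0.0788]
orientation: [[0.996, 0.091, -0.004], [0.091, -0.996, -0.001], [-0.004, 0.001, -1.0]]
contact_force: [-0.3, 0.1, 1.1]
width: 0.553
gripper_force: 0.0
```

```bash
python3 - <<'E'
from h import *
im=r.camera('scene'); cv2.imwrite('pics/s2.png',cv2.resize(im[180:340,130:330],(800,640))[:600]) 
go((.4318,.1815,.004),down(.093))
E
```

```text
clock 2.92 pos [0.4325 0.181  0.0803] rot first [ 0.0002  0.0006 -0.0018] slide after [-0.7 -0.6 76.3] slide now-frame [-0.6 -0.6 76.3]
```

View pics/s2.png

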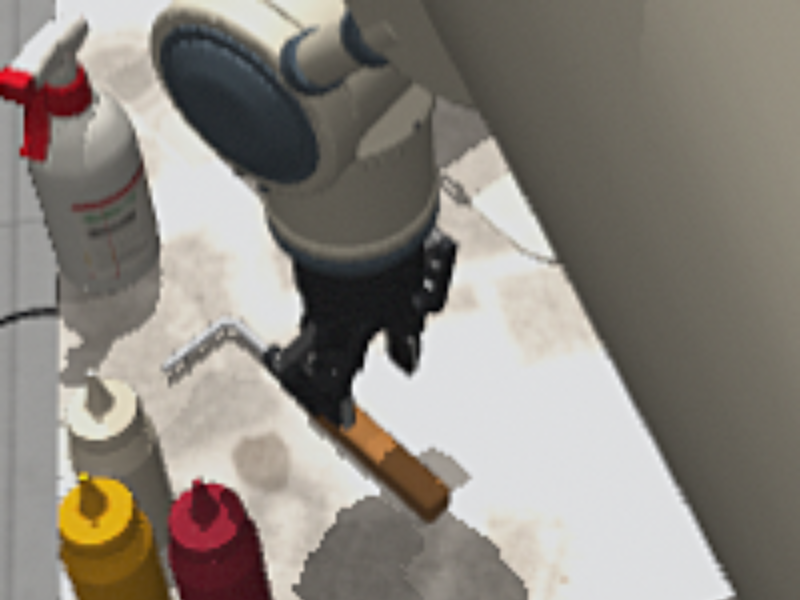

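The open gripper is above the handle, fingers at about (340,400) and (405,355) in the crop, lined up with the handle at (390,460). I'll go down and close.

Emit:
move_arm:
  motion:
    - {"jaw": 0.1,"slide": [0,0,30],"delta_rot": [0,0,0]}
    - {"jaw": 0.1,"slide": [0,0,26],"delta_rot": [0,0,0]}
    - {"jaw": 0.1,"slide": [0,0,14],"delta_rot": [0,0,0]}
    - {"jaw": 0.1,"slide": [0,0,5],"delta_rot": [0,0,0]}
    - {"jaw": 0.1,"slide": [0,0,0],"delta_rot": [0,0,0]}
    - {"jaw": -1,"slide": [0,0,0],"delta_rot": [0,0,0]}
    - {"jaw": -1,"slide": [0,0,0],"delta_rot": [0,0,0]}
    - {"jaw": -1,"slide": [0,0,0],"delta_rot": [0,0,0]}

```text
clock: 3.58
ee_pos: [0.4332, 0.182, 0.0061]
orientation: [[0.996, 0.093, 0.003], [0.093, -0.996, 0.001], [0.003, -0.0, -1.0]]
contact_force: [-0.5, -2.0, 17.0]
width: 0.242
gripper_force: 58.2
```

Emit:
move_arm:
  motion:
    - {"jaw": -1,"slide": [0,0,0],"delta_rot": [0,0,0]}
    - {"jaw": -1,"slide": [0,0,0],"delta_rot": [0,0,0]}
    - {"jaw": -1,"slide": [0,0,0],"delta_rot": [0,0,0]}
    - {"jaw": -1,"slide": [0,0,0],"delta_rot": [0,0,0]}

```text
clock: 3.92
ee_pos: [0.4332, 0.182, 0.0061]
orientation: [[0.996, 0.093, 0.003], [0.093, -0.996, 0.001], [0.003, -0.0, -1.0]]
contact_force: [-0.7, -1.6, 18.8]
width: 0.244
gripper_force: 58.5
```

```bash
python3 - <<'E'
from h import *
im=r.camera('scene'); cv2.imwrite('pics/s3.png',im)
# ring, refined from pictures 1 if unobstructed: bright pixels on the hatch
K=[(.645+.018*np.cos(a),-.048,.265+.018*np.sin(a)) for a in np.linspace(0,6.28,9)]
for n in('scene','top'): print(n,proj(n,K).mean(0).round(1),proj(n,K).min(0).round(1),proj(n,K).max(0).round(1))
st=r.state();print(st['width'],st['gripper_force'])
go((.41,.02,.268),down(-.018))
E
```

```text
scene [236.8 140.9] [233.1 135.4] [241.5 147.2]
top [255.3 147. ] [252.8 141.2] [258.4 153.9]
0.24337886933818326 58.48841071128845
clock 3.97 pos [0.4332 0.182  0.0061] rot first [-0.0006 -0.0029  0.1108] slide after [ -20.3  162.4 -261.9] slide now-frame [ -37.4  159.1 -262.1]
```

Emit:
move_arm:
  motion:
    - {"jaw": -1,"slide": [0,0,-15],"delta_rot": [0,0,0]}
    - {"jaw": -1,"slide": [0,0,-30],"delta_rot": [0,0,0]}
    - {"jaw": -1,"slide": [0,0,-30],"delta_rot": [0,0,0]}
    - {"jaw": -1,"slide": [-6,20,-28],"delta_rot": [0,0,0.037]}
    - {"jaw": -1,"slide": [-6,20,-28],"delta_rot": [0,0,0.037]}
    - {"jaw": -1,"slide": [-6,20,-28],"delta_rot": [0,0,0.037]}
    - {"jaw": -1,"slide": [-5,20,-28],"delta_rot": [0,0,0]}
    - {"jaw": -1,"slide": [-5,20,-28],"delta_rot": [0,0,0]}

```text
clock: 4.63
ee_pos: [0.406, 0.0803, 0.2218]
orientation: [[1.0, -0.018, 0.001], [-0.018, -1.0, 0.0], [0.001, -0.0, -1.0]]
contact_force: [1.2, -0.7, -1.3]
width: 0.24
gripper_force: 60.1
```

```bash
python3 - <<'E'
from h import *
go((.4,-.138,.256),down(-.018))
E
```

```text
clock 4.63 pos [0.406  0.0803 0.2218] rot first [-0.0001 -0.0015 -0.0002] slide after [ -2.1 218.3 -34.2] slide now-frame [ -2.  218.3 -34.3]
```

Emit:
move_arm:
  motion:
    - {"jaw": -1,"slide": [0,34,-10],"delta_rot": [0,0,0]}
    - {"jaw": -1,"slide": [0,34,-10],"delta_rot": [0,0,0]}
    - {"jaw": -1,"slide": [0,34,-10],"delta_rot": [0,0,0]}
    - {"jaw": -1,"slide": [0,34,0],"delta_rot": [0,0,0]}
    - {"jaw": -1,"slide": [0,34,0],"delta_rot": [0,0,0]}
    - {"jaw": -1,"slide": [0,34,0],"delta_rot": [0,0,0]}
    - {"jaw": -1,"slide": [0,0,0],"delta_rot": [0,0,0]}
    - {"jaw": -1,"slide": [0,0,0],"delta_rot": [0,0,0]}

```text
clock: 5.3
ee_pos: [0.4028, -0.1242, 0.2502]
orientation: [[1.0, -0.022, 0.001], [-0.022, -1.0, -0.001], [0.001, 0.001, -1.0]]
contact_force: [0.5, 0.1, -1.1]
width: 0.243
gripper_force: 60.1
```

```bash
python3 - <<'E'
from h import *
go((.4955,-.138,.256),down(-.018))
st=r.state(); R=st['orientation']; p=st['ee_pos']
pp=p+R@np.array([-.0014,0,-.0059]); P=lambda x,y:pp+R@np.array([x,-y,0])
ims=[]
for n in('scene','top'):
    im=r.camera(n); cv2.imwrite(f'pics/{n}4.png',im)
    q=proj(n,[P(.15,0),P(.15,.059),(.645,-.048,.265)]); print(n,q.round(1))
    x,y=(q.mean(0)-[65,65]).astype(int); print(x,y)
    c=cv2.resize(im[y:y+130,x:x+130],(390,390),interpolation=cv2.INTER_CUBIC)
    for u in q: cv2.circle(c,tuple(int(v) for v in (u-[x,y]+.5)*3),3,(0,0,255),1)
    ims.append(c)
cv2.imwrite('pics/c4.png',np.hstack(ims))
E
```

```text
clock 5.3 pos [ 0.4028 -0.1242  0.2502] rot first [ 0.0005 -0.0012 -0.0035] slide after [93.  12.1 -5.8] slide now-frame [93.  11.8 -5.7]
scene [[282.3 148.1]
 [265.7 157.4]
 [237.3 141.3]]
196 83
top [[299.2 168.5]
 [277.7 176.7]
 [255.6 147.6]]
212 99
```

View pics/c4.png

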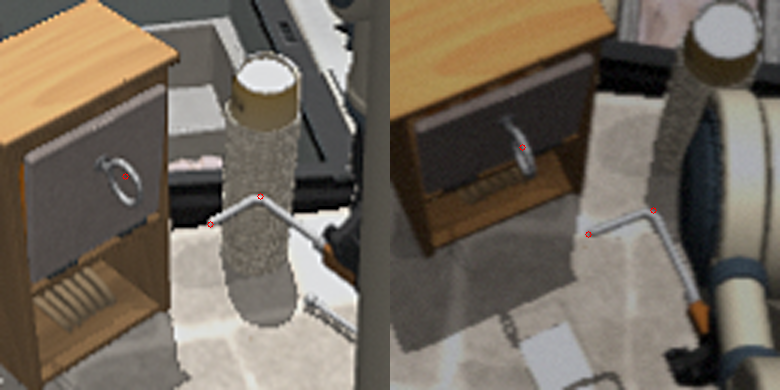

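The projected hook points (red) fall on the bend and tine tip in both views, so the grasp model is right. The ring centre is at about (125,182) in the left crop and (524,150) in the right one. I'll advance beside the ring.

Emit:
move_arm:
  motion:
    - {"jaw": -1,"slide": [25,0,-4],"delta_rot": [0,0,-0.003]}
    - {"jaw": -1,"slide": [25,0,0],"delta_rot": [0,0,0]}
    - {"jaw": -1,"slide": [25,0,0],"delta_rot": [0,0,0]}
    - {"jaw": -1,"slide": [18,0,0],"delta_rot": [0,0,0]}
    - {"jaw": -1,"slide": [0,0,0],"delta_rot": [0,0,0]}
    - {"jaw": -1,"slide": [0,0,0],"delta_rot": [0,0,0]}

```text
clock: 5.9
ee_pos: [0.4964, -0.1229, 0.2533]
orientation: [[1.0, -0.013, -0.0], [-0.013, -1.0, 0.0], [-0.0, -0.0, -1.0]]
contact_force: [-0.4, 0.5, -2.3]
width: 0.243
gripper_force: 60.1
```

```bash
cat > look.py <<'E'
from h import *
import sys
st=r.state(); R=st['orientation']; p=st['ee_pos']
pp=p+R@np.array([-.0014,0,-.0059]); P=lambda x,y:pp+R@np.array([x,-y,0])
print('hook mid',P(.15,.028).round(4),'F',st['contact_force'].round(1))
ims=[]
for n in('scene','top'):
    im=r.camera(n); q=proj(n,[P(.15,0),P(.15,.059)])
    x,y=(q.mean(0)-[50,50]).astype(int)
    c=cv2.resize(im[y:y+100,x:x+100],(400,400),interpolation=cv2.INTER_CUBIC)
    for u in q: cv2.circle(c,tuple(int(v) for v in (u-[x,y]+.5)*4),3,(0,0,255),1)
    ims.append(c)
cv2.imwrite(f'pics/{sys.argv[1]}.png',np.hstack(ims))
E
python3 look.py c5; python3 -c "
from h import *
go((.4955,-.0733,.254),down(-.018))"
```

```text
hook mid [ 0.6453 -0.0968  0.2591] F [-0.4  0.5 -2.3]
clock 6.0 pos [ 0.4953 -0.1233  0.2533] rot first [-0.0003  0.0007  0.0041] slide after [ -0.7 -50.   -0.7] slide now-frame [ -0.5 -50.   -0.6]
```

View pics/c5.png

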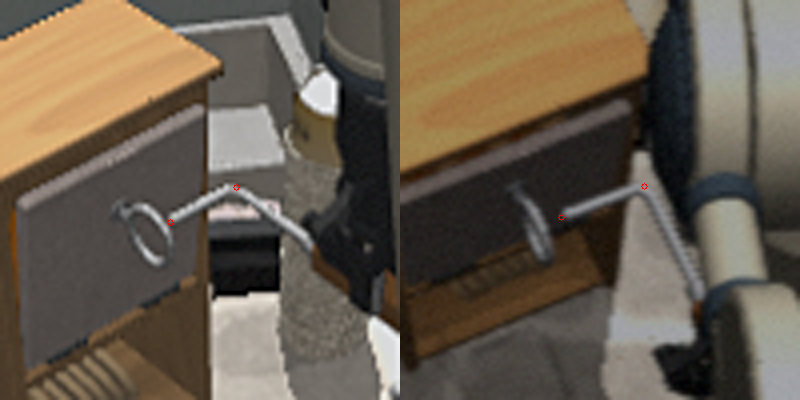

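The tine's line runs through the ring's middle in both views: (150,233) on the left, (537,226) on the right. I'll insert it.

Emit:
move_arm:
  motion:
    - {"jaw": -1,"slide": [0,-12,0],"delta_rot": [0,0,0.004]}
    - {"jaw": -1,"slide": [0,-12,0],"delta_rot": [0,0,0]}
    - {"jaw": -1,"slide": [0,-13,0],"delta_rot": [0,0,0]}
    - {"jaw": -1,"slide": [0,-13,0],"delta_rot": [0,0,0]}
    - {"jaw": -1,"slide": [0,0,0],"delta_rot": [0,0,0]}
    - {"jaw": -1,"slide": [0,0,0],"delta_rot": [0,0,0]}
    - {"jaw": -1,"slide": [0,0,0],"delta_rot": [0,0,0]}

```text
clock: 6.58
ee_pos: [0.4969, -0.0742, 0.2534]
orientation: [[1.0, -0.019, 0.0], [-0.019, -1.0, -0.0], [0.0, 0.0, -1.0]]
contact_force: [0.1, 0.1, -1.7]
width: 0.243
gripper_force: 60.1
```

```bash
python3 look.py c6; python3 - <<'E'
from h import *
# swing waypoints: hook leads the eye by 10 mm along the tangent
t0=None
st=r.state(); p=st['ee_pos']; prev=p
h=np.array([.685,.147])
for k,th in enumerate(np.linspace(0,1.57,13)):
    e=h+np.array([-.04*np.cos(th)-.115*np.sin(th),.115*np.cos(th)-.04*np.sin(th)])
    tg=np.array([-.04*-np.sin(th)-.115*np.cos(th),-.115*np.sin(th)-.04*np.cos(th)]);tg/=np.linalg.norm(tg)
    q=e+tg*.014+np.array([-.149,-.0059])
    print(round(th,2),'tcp',q.round(4),'step tool x,z',((q[0]-prev[0])*1000).round(1),(-(q[1]-prev[2])*1000).round(1)); prev=np.array([q[0],0,q[1]])
E
```

```text
hook mid [ 0.646  -0.049   0.2593] F [ 0.1  0.1 -1.7]
0.0 tcp [0.4828 0.2515] step tool x,z -14.2 1.8
0.13 tcp [0.4688 0.2436] step tool x,z -13.9 7.9
0.26 tcp [0.456 0.234] step tool x,z -12.8 9.6
0.39 tcp [0.4446 0.2227] step tool x,z -11.4 11.2
0.52 tcp [0.4347 0.2101] step tool x,z -9.9 12.6
0.65 tcp [0.4266 0.1963] step tool x,z -8.1 13.8
0.78 tcp [0.4203 0.1816] step tool x,z -6.3 14.7
0.92 tcp [0.416  0.1661] step tool x,z -4.3 15.4
1.05 tcp [0.4138 0.1503] step tool x,z -2.2 15.9
1.18 tcp [0.4136 0.1343] step tool x,z -0.2 16.0
1.31 tcp [0.4156 0.1183] step tool x,z 1.9 15.9
1.44 tcp [0.4196 0.1028] step tool x,z 4.0 15.5
1.57 tcp [0.4256 0.088 ] step tool x,z 6.0 14.9
```

View pics/c6.png

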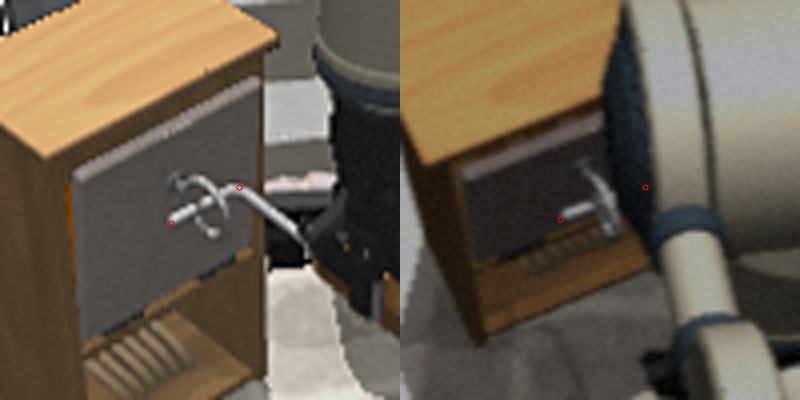

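The tine is through the ring: tip at (172,222) and ring round (212,205) in the left crop. Next I'll swing the hatch down.

Emit:
move_arm:
  motion:
    - {"jaw": -1,"slide": [-7,0,1],"delta_rot": [0,0,0]}
    - {"jaw": -1,"slide": [-7,0,1],"delta_rot": [0,0,0]}
    - {"jaw": -1,"slide": [-7,0,4],"delta_rot": [0,0,0]}
    - {"jaw": -1,"slide": [-7,0,4],"delta_rot": [0,0,0]}
    - {"jaw": -1,"slide": [-6.5,0,5],"delta_rot": [0,0,0]}
    - {"jaw": -1,"slide": [-6.5,0,5],"delta_rot": [0,0,0]}
    - {"jaw": -1,"slide": [-5.5,0,5.5],"delta_rot": [0,0,0]}
    - {"jaw": -1,"slide": [-5.5,0,5.5],"delta_rot": [0,0,0]}

```text
clock: 7.35
ee_pos: [0.4444, -0.0733, 0.2217]
orientation: [[1.0, -0.019, -0.0], [-0.019, -1.0, 0.0], [-0.0, -0.0, -1.0]]
contact_force: [1.8, -0.3, -1.6]
width: 0.237
gripper_force: 60.1
```

```bash
python3 look.py c7
```

```text
hook mid [ 0.5935 -0.0482  0.2276] F [ 1.8 -0.3 -1.6]
```

View pics/c7.png

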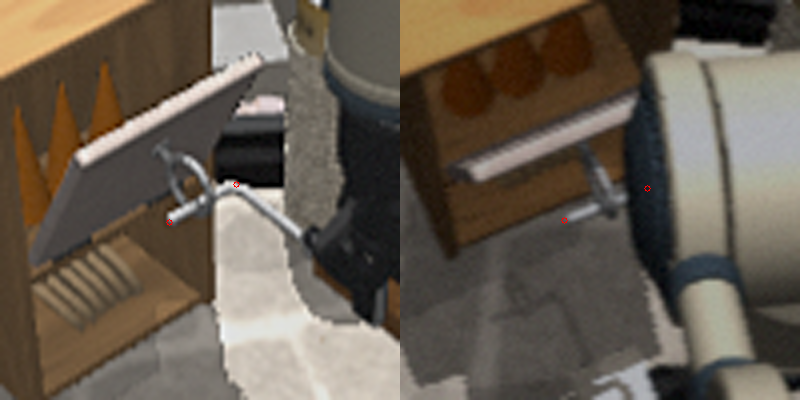

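The hatch has opened to about 0.5 rad with the tine seated in the ring and no slip of the pole (red marks still on the hook). I'll continue along the arc.

Emit:
move_arm:
  motion:
    - {"jaw": -1,"slide": [-5,0,6.5],"delta_rot": [0,0,0]}
    - {"jaw": -1,"slide": [-5,0,6.5],"delta_rot": [0,0,0]}
    - {"jaw": -1,"slide": [-4,0,7],"delta_rot": [0,0,0]}
    - {"jaw": -1,"slide": [-4,0,7],"delta_rot": [0,0,0]}
    - {"jaw": -1,"slide": [-3,0,7.5],"delta_rot": [0,0,0]}
    - {"jaw": -1,"slide": [-3,0,7.5],"delta_rot": [0,0,0]}
    - {"jaw": -1,"slide": [-2,0,7.5],"delta_rot": [0,0,0]}
    - {"jaw": -1,"slide": [-2,0,7.5],"delta_rot": [0,0,0]}

```text
clock: 8.12
ee_pos: [0.4168, -0.0728, 0.1645]
orientation: [[1.0, -0.019, 0.0], [-0.019, -1.0, 0.0], [0.0, -0.0, -1.0]]
contact_force: [1.8, 0.0, -0.3]
width: 0.239
gripper_force: 60.2
```

Emit:
move_arm:
  motion:
    - {"jaw": -1,"slide": [-1,0,8],"delta_rot": [0,0,0]}
    - {"jaw": -1,"slide": [-1,0,8],"delta_rot": [0,0,0]}
    - {"jaw": -1,"slide": [0,0,8],"delta_rot": [0,0,0]}
    - {"jaw": -1,"slide": [0,0,8],"delta_rot": [0,0,0]}
    - {"jaw": -1,"slide": [1,0,8],"delta_rot": [0,0,0]}
    - {"jaw": -1,"slide": [1,0,8],"delta_rot": [0,0,0]}

```text
clock: 8.62
ee_pos: [0.4172, -0.0728, 0.1165]
orientation: [[1.0, -0.019, 0.0], [-0.019, -1.0, 0.0], [0.0, -0.0, -1.0]]
contact_force: [0.1, 0.1, -0.1]
width: 0.243
gripper_force: 60.2
```

```bash
python3 look.py c8
```

```text
hook mid [ 0.5663 -0.0477  0.1224] F [ 0.1  0.1 -0.1]
```

View pics/c8.png

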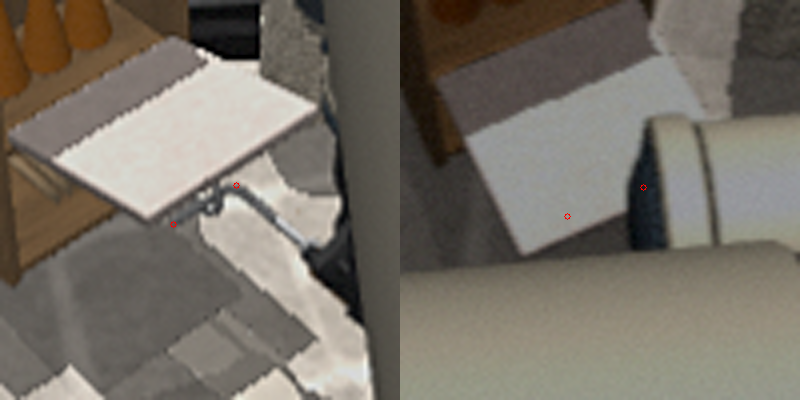

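The hatch is close to level and the tine is still in the ring at about (210,200). I'll do the last part slowly.

Emit:
move_arm:
  motion:
    - {"jaw": -1,"slide": [1.5,0,5],"delta_rot": [0,0,0]}
    - {"jaw": -1,"slide": [1.5,0,5],"delta_rot": [0,0,0]}
    - {"jaw": -1,"slide": [1.5,0,5],"delta_rot": [0,0,0]}
    - {"jaw": -1,"slide": [1.5,0,4],"delta_rot": [0,0,0]}
    - {"jaw": -1,"slide": [1,0,4],"delta_rot": [0,0,0]}
    - {"jaw": -1,"slide": [1,0,3],"delta_rot": [0,0,0]}
    - {"jaw": -1,"slide": [0,0,0],"delta_rot": [0,0,0]}
    - {"jaw": -1,"slide": [0,0,0],"delta_rot": [0,0,0]}

```text
clock: 9.38
ee_pos: [0.4249, -0.0729, 0.0911]
orientation: [[1.0, -0.019, -0.001], [-0.019, -1.0, 0.0], [-0.001, -0.0, -1.0]]
contact_force: [0.3, -0.1, -1.3]
width: 0.242
gripper_force: 60.2
```

```bash
python3 look.py c9; python3 -c "
from h import *
h=np.array([.685,-.048,.15])
for th in (1.3,1.45,1.57):
    # upper (face-side) edge corners at eye z+47, face x+34
    x,z=.034-.04,.047+.115
    X=h[0]+x*np.cos(th)-z*np.sin(th); Z=h[2]+z*np.cos(th)+x*np.sin(th)
    print(th,round(X,3),round(Z,3),proj('scene',[(X,.032,Z),(X,-.128,Z)]).round(1).tolist())
"
```

```text
hook mid [ 0.574  -0.0478  0.097 ] F [ 0.3 -0.1 -1.3]
1.3 0.527 0.188 [[243.1, 198.9], [287.2, 171.2]]
1.45 0.523 0.164 [[244.2, 205.9], [287.7, 178.1]]
1.57 0.523 0.144 [[244.5, 210.8], [287.4, 183.1]]
```

View pics/c9.png

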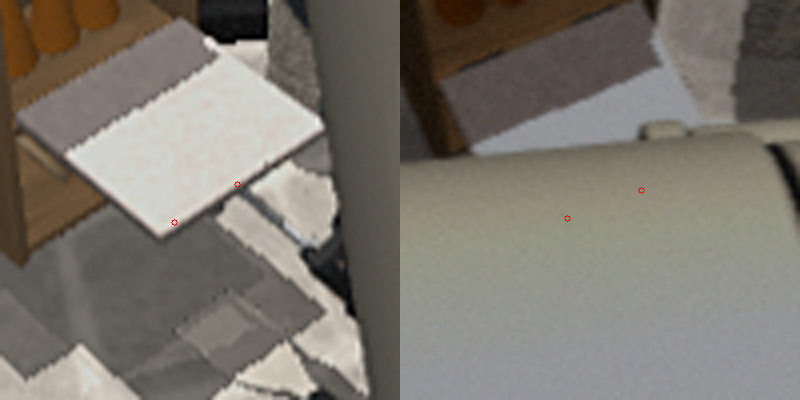

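The hatch looks level (front corner at (162,238) in the left crop) and the hook is hidden beneath it. I'll press a few mm more to confirm the stop.

Emit:
move_arm:
  motion:
    - {"jaw": -1,"slide": [0.5,0,3],"delta_rot": [0,0,0]}
    - {"jaw": -1,"slide": [0.5,0,3],"delta_rot": [0,0,0]}
    - {"jaw": -1,"slide": [0,0,0],"delta_rot": [0,0,0]}
    - {"jaw": -1,"slide": [0,0,0],"delta_rot": [0,0,0]}

```text
clock: 9.82
ee_pos: [0.4265, -0.0731, 0.0853]
orientation: [[1.0, -0.019, 0.001], [-0.019, -1.0, -0.0], [0.001, 0.0, -1.0]]
contact_force: [1.7, -0.6, 1.9]
width: 0.239
gripper_force: 60.5
```

```bash
python3 - <<'E'
from h import *
im=r.camera('scene'); cv2.imwrite('pics/s10.png',im)
st=r.state();print(st['ee_pos'].round(4),st['contact_force'].round(1),st['wrist_torque'].round(2))
# pale hatch: front-left lowest corner of the blob
g=cv2.cvtColor(im,cv2.COLOR_BGR2GRAY)
R=st['orientation']; pp=st['ee_pos']+R@np.array([-.0014,0,-.0059])
q=proj('scene',[pp+R@np.array([.15,0,0]),pp+R@np.array([.15,-.059,0])]); print(q)
m=(g>200).astype(np.uint8); n,l,s,c=cv2.connectedComponentsWithStats(m)
k=l[195,250]; ys,xs=np.where(l==k); i=ys.argmax(); print(k,s[k], 'lowest',xs[i],ys[i])
E
```

```text
[ 0.4265 -0.0731  0.0854] [2.  0.2 1.4] [ 0.06 -0.82  0.01]
[[261.42823568 194.52011601]
 [245.91757583 204.03835739]]
28 [ 220  158   62   48 1373] lowest 243 205
```

Emit:
move_arm:
  motion:
    - {"jaw": -1,"slide": [0,0,-5],"delta_rot": [0,0,0]}
    - {"jaw": -1,"slide": [0,0,-5],"delta_rot": [0,0,0]}
    - {"jaw": -1,"slide": [0,10,0],"delta_rot": [0,0,0]}
    - {"jaw": -1,"slide": [0,12,0],"delta_rot": [0,0,0]}
    - {"jaw": -1,"slide": [0,12,0],"delta_rot": [0,0,0]}
    - {"jaw": -1,"slide": [0,12,0],"delta_rot": [0,0,0]}
    - {"jaw": -1,"slide": [0,12,0],"delta_rot": [0,0,0]}
    - {"jaw": -1,"slide": [0,12,0],"delta_rot": [0,0,0]}

```text
clock: 10.53
ee_pos: [0.4243, -0.144, 0.0954]
orientation: [[1.0, -0.019, -0.0], [-0.019, -1.0, 0.0], [-0.0, -0.0, -1.0]]
contact_force: [-0.5, -0.0, -1.7]
width: 0.243
gripper_force: 60.1
```

```bash
python3 look.py c10; python3 -c "
from h import *
go((.36,-.143,.095),down(-.018)); print(r.state()['joint_positions'].round(2))
for n,u in (('top',(487,262)),('top',(541,355)),('top',(400,315)),('top',(445,415)),('top',(380,310))): print(onplane(n,(u[0]*2/3,u[1]*2/3),2,.01).round(3))"
```

```text
hook mid [ 0.5734 -0.1189  0.1013] F [-0.5 -0.  -1.7]
clock 10.63 pos [ 0.4248 -0.1448  0.0954] rot first [ 0.0005 -0.0005 -0.0026] slide after [-64.8  -0.6   0.4] slide now-frame [-64.8  -0.4   0.4]
[-0.46  0.46  1.92 -0.    0.76  1.13]
[ 0.583 -0.265  0.01 ]
[ 0.358 -0.272  0.01 ]
[ 0.549 -0.044  0.01 ]
[ 0.327 -0.042  0.01 ]
[ 0.575 -0.01   0.01 ]
```

View pics/c10.png

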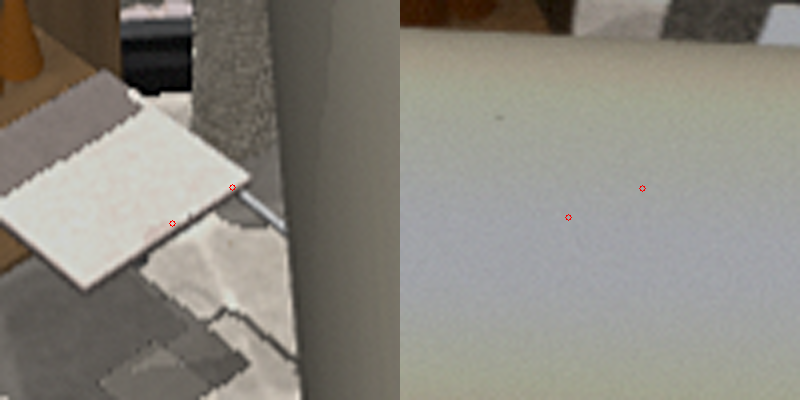

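The hook is out of the ring to the right (shaft at (260,205), its shadow on free counter) and the hatch stays level. The counter below is clear between rod (y −0.27) and spatula (y −0.04), so I'll lay the pole here.

Emit:
move_arm:
  motion:
    - {"jaw": -1,"slide": [0,0,20],"delta_rot": [0,0,0]}
    - {"jaw": -1,"slide": [0,0,20],"delta_rot": [0,0,0]}
    - {"jaw": -1,"slide": [0,0,20],"delta_rot": [0,0,0]}
    - {"jaw": -1,"slide": [0,0,15],"delta_rot": [0,0,0]}
    - {"jaw": -1,"slide": [0,0,7],"delta_rot": [0,0,0]}
    - {"jaw": -1,"slide": [0,0,3],"delta_rot": [0,0,0]}
    - {"jaw": -1,"slide": [0,0,2],"delta_rot": [0,0,0]}
    - {"jaw": -1,"slide": [0,0,0],"delta_rot": [0,0,0]}

```text
clock: 11.3
ee_pos: [0.4249, -0.143, 0.0086]
orientation: [[1.0, -0.019, 0.0], [-0.019, -1.0, -0.0], [0.0, 0.0, -1.0]]
contact_force: [0.2, -0.0, -1.6]
width: 0.24
gripper_force: 60.1
```

Emit:
move_arm:
  motion:
    - {"jaw": -1,"slide": [0,0,1.5],"delta_rot": [0,0,0]}
    - {"jaw": -1,"slide": [0,0,0],"delta_rot": [0,0,0]}
    - {"jaw": -0.2,"slide": [0,0,0],"delta_rot": [0,0,0]}
    - {"jaw": 0.1,"slide": [0,0,0],"delta_rot": [0,0,0]}
    - {"jaw": 0.1,"slide": [0,0,0],"delta_rot": [0,0,0]}
    - {"jaw": 0.1,"slide": [0,0,0],"delta_rot": [0,0,0]}
    - {"jaw": 0.1,"slide": [0,0,0],"delta_rot": [0,0,0]}

```text
clock: 11.88
ee_pos: [0.4247, -0.143, 0.0068]
orientation: [[1.0, -0.019, 0.0], [-0.019, -1.0, -0.0], [0.0, 0.0, -1.0]]
contact_force: [0.0, 0.3, 0.1]
width: 0.552
gripper_force: 0.0
```

Emit:
move_arm:
  motion:
    - {"jaw": 0.1,"slide": [0,0,-10],"delta_rot": [0,0,0]}
    - {"jaw": 0.1,"slide": [0,0,-25],"delta_rot": [0,0,0]}
    - {"jaw": 0.1,"slide": [0,0,-30],"delta_rot": [0,0,0]}
    - {"jaw": 0.1,"slide": [0,0,-30],"delta_rot": [0,0,0]}
    - {"jaw": 0.1,"slide": [0,20,-30],"delta_rot": [0,0,0]}
    - {"jaw": 0.1,"slide": [0,30,-30],"delta_rot": [0,0,0]}
    - {"jaw": 0.1,"slide": [0,30,-30],"delta_rot": [0,0,0]}
    - {"jaw": 0.1,"slide": [0,30,0],"delta_rot": [0,0,0]}

```text
clock: 12.55
ee_pos: [0.4242, -0.2543, 0.196]
orientation: [[1.0, -0.018, 0.006], [-0.018, -1.0, -0.005], [0.006, 0.004, -1.0]]
contact_force: [2.1, -0.4, 1.0]
width: 0.548
gripper_force: 0.0
```

Emit:
move_arm:
  motion:
    - {"jaw": 0.1,"slide": [0,30,0],"delta_rot": [0,0,0]}
    - {"jaw": 0.1,"slide": [0,30,0],"delta_rot": [0,0,0]}
    - {"jaw": 0.1,"slide": [0,30,0],"delta_rot": [0,0,0]}
    - {"jaw": 0.1,"slide": [0,30,0],"delta_rot": [0,0,0]}
    - {"jaw": 0.1,"slide": [0,30,0],"delta_rot": [0,0,0]}
    - {"jaw": 0.1,"slide": [0,30,0],"delta_rot": [0,0,0]}
    - {"jaw": 0.1,"slide": [0,0,0],"delta_rot": [0,0,0]}
    - {"jaw": 0.1,"slide": [0,0,0],"delta_rot": [0,0,0]}

```text
clock: 13.22
ee_pos: [0.4187, -0.433, 0.1902]
orientation: [[1.0, -0.021, -0.0], [-0.021, -1.0, 0.0], [-0.0, -0.0, -1.0]]
contact_force: [0.4, 0.5, 0.1]
width: 0.548
gripper_force: 0.0
```

```bash
python3 - <<'E'
from h import *
a=r.camera('scene');b=r.camera('top')
cv2.imwrite('pics/end.png',np.hstack([cv2.resize(a[60:310,130:380],(400,400)),cv2.resize(b[60:310,130:380],(400,400))]))
E
```

```text
(no output)
```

View pics/end.png

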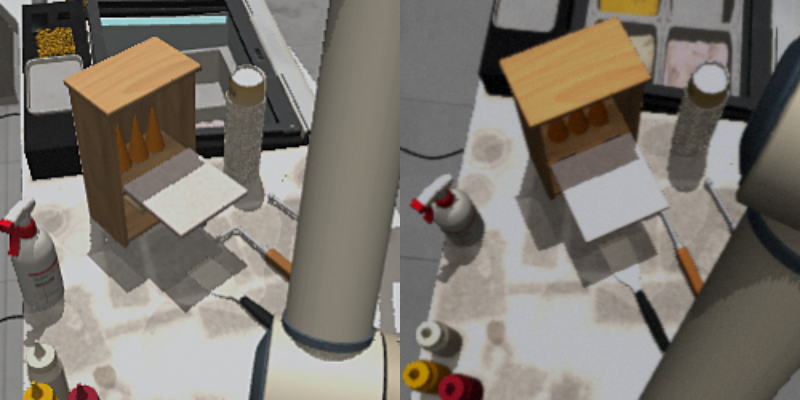

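The hatch is level. The pole lies flat on the counter (handle at (280,262) left, (690,270) right) with the hook out of the ring, and the arm is clear.

```bash
python3 -c "
from workcell import r
print(r.hand_in())"
```

```text
the job is handed in; nothing more can be done
None
```

The hatch is open and level, the hook pole is out of the eye and lying flat on the counter, and the job is handed in at about 13 s; the verdict was not shown to me.

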